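# Set the strip stop and hold the punch up for loading

## Task

Get the punch and die set ready for feeding a metal strip. Hook the strip stop over the die set's rail, on the stretch that runs past the left end of the block, slide it along the rail to the mark in front of the square-headed punch and let go of it there; then draw the square-headed punch straight up, without wrenching it in its bore, until its lower end has left the feed slot but at least half of the upper guide block's depth is still round it. Finish holding the punch up there in the gripper; leave the other two punches down and the other things on the table alone.

Things in the scene. Friction and masses are not known exactly. Their poses are not given: they have to be found in the camera images.
- die_set: Steel punch and die set (mm), fixed; yaw within 0.2 rad. Origin on the table under the block's centre, x across the block away from the robot, y left along block and rail. Base plate x -105..35, y -95..175, 12 high. Block 60 (x) x 160 (y): die z 12-24, open feed slot z 24-36, upper guide z 36-76. Bores 17.5 wide at x 0, y +50, 0, -50. Rail in front of the block, along y (see marks and rail_load).
- bore_a (a point): Centre of the mouth of the left upright bore (17.5 mm, for 16 mm punches), on top of the guide, z 76
- bore_b (a point): Centre of the mouth of the middle upright bore (17.5 mm, for 16 mm punches), on top of the guide, z 76
- bore_c (a point): Centre of the mouth of the right upright bore (17.5 mm, for 16 mm punches), on top of the guide, z 76
- mark_a (a point): Mark (a thin line across rail and base plate) in front of the left bore: middle of the rail's top face, 85 mm nearer the robot than the bore, z 75
- mark_b (a point): Mark (a thin line across rail and base plate) in front of the middle bore: middle of the rail's top face, 85 mm nearer the robot than the bore, z 75
- mark_c (a point): Mark (a thin line across rail and base plate) in front of the right bore: middle of the rail's top face, 85 mm nearer the robot than the bore, z 75
- rail_load (a point): Middle of the rail's top face on the stretch left of the block (die set x -85, y 125, z 75). The rail is a level flat bar, 10 mm thick in x, 14 high, free from y -83 to 163 between end posts no higher than itself. A stop with its middle from y 95 to 147 hangs wholly left of the block: hook it on there
- strip_stop: Strip stop, 120 g: upside-down U of grey aluminium with a black grip tab on top, 24 (x) x 32 (y) x 90 mm high, standing on its legs on the table. Origin mid-underside, z up. Legs 4 thick, 50 high, 16 clear between them along x; it drops over the rail with its y along the rail, either way round. Tab 14 (x) x 26 (y), z 56 to 90. Hung on the rail, its origin is at z 25.
- stop_seat (a point): Middle of the underside of the stop's bridge, between the legs, 50 above the stop's origin: rests on the rail's top
- square_punch: Square-headed steel punch, 250 g, loose in one of the three bores (which one varies). Origin at the centre of its lower end, z up. Shank 16 mm round to z 85, then dark head 26x26, z 85 to 115, sides within 0.1 rad of the die set's x and y. When down the lower end is at table z 12, the head at 97 to 127. Raised 24 it clears the feed slot; raised 44, half the guide's depth is still round it.
- round_punch: Punch with a wide round head (32 diameter, head from 85 to 103 above its lower end) in another bore; origin at its lower end, z 12 when down. Leave down
- plain_punch: Plain punch without a head, 16 diameter, 109 long, in the remaining bore; origin at its lower end, z 12 when down. Leave down
- needle_file: needle file with a red handle, 195x23x23, lying (mm); bystander, origin in the middle of its underside
- pliers_flat: pliers with red grips, 163x56x11, lying (mm); bystander, origin in the middle of its underside
- emery_pack: small blue box, 50x70x24 (mm); bystander, origin in the middle of its underside
- charcoal: black charcoal block, 45x70x26 (mm); bystander, origin in the middle of its underside
- ring_box: black square box, 55x55x40 (mm); bystander, origin in the middle of its underside
- brown_bottle: brown bottle with a dark cap, 46x48x90, standing (mm); bystander, origin in the middle of its underside
Mind the look-alikes: they are no part of the job. Leave any brown, orange or purple look-alike of the strip_stop alone.

How it is judged:
By the outcome, as a careful person would: the job done as asked, in the order asked, and still so for the second after the job is handed in, while the arm keeps its last pose, push and grip.
It also fails if it takes over 51 s, if anything falls off the work surface, if the arm or the gripper's body presses on something with over 40 N, if the wrist force passes 120 N, or if a joint passes its speed limit or range.

## Robot

A 6-joint arm with a two-finger parallel gripper is mounted at the origin on the work surface; the furniture and walls round the work are solid. World frame = base frame: x ahead of the robot, y to its left, z up, the work surface at z = 0. Lengths are in m, angles in rad, forces in N, time in s.
With the tool pointing down it reaches from about 0.35 to 0.975 m from the base axis. Payload 4.9 kg.
Tool frame: the origin (TCP) lies between the finger pads; the fingertips stand 25 mm ahead of it and the grasp point (between the pads) lies 6 mm ahead of it; z points along the fingers, y is the line along which they close (so a half turn about z gives the same grasp; the last joint's range is limited). The gripper opens to 85 mm and grips with 20 to 120 N. Pads are 22 mm wide; open, the fingers measure 114 mm over their backs; the gripper's body (76 mm by 85 mm) begins 54 mm behind the grasp point. The pads swing forward as they close: fully open they stand 13 mm farther back than shut.
Start: joints at [-1.373, 0.053, 1.613, -0, 1.476, -0.119], TCP at [0.195, -0.594, 0.22] pointing down, gripper open.
Joint ranges: [-3.01, 3.01], [-1.01, 2.22], [0.06, 2.58], [-1.02, 4.17], [0.09, 2.62], [-3.14, 3.14]. Speed limits (rad/s): [2.57, 2.57, 3.14, 3.14, 3.14, 3.14].

## Interface

Orientations are given as a unit quaternion [w, x, y, z].
In Python, from plant import manip gives the robot as it stands.
- The arm moves only by the shell command python3 -m inch 'ROWS'. ROWS is JSON, a list of rows, each a list of 3 entries, a list of its own where there are three numbers: the shift along the tool's x, y, z in m, then the turn, a rotation vector about the tool's x, y, z in rad, then the opening, from 0 (shut) to 1 (fully open). A call has 1 to 8 rows; each row shifts and turns the commanded pose from where the row before left it, along the tool's axes as they then stand; what a row does not reach is not made up. A row lasts 1/10 s, in which the tool goes at most 50 mm and 8.59 degrees, less where a joint would pass 70% of its speed; a pose out of reach is approached as far as the arm can. A call with a gripper value outside its range is refused whole. The fingers move at their own pace and stop on an object; the grip force is fixed at half the most. Time passes only in rows, so rows that do not move let the fingers close. It gives the time, the measured TCP pose, the force, the opening and the grip force at its end, in the units of the state.
- manip.state(): the state, without advancing time (a new reading comes with each control period).
- manip.grab_frame(name): name is "scene" or "top" or "wrist"; returns (picture, depth): 480x640x3 uint8, red, green, blue; 480x640 float32, m along the optical axis (not along the pixel's ray), 0 where there is no reading.
- manip.camera_params(name): a dict with "camera_matrix" (3x3 intrinsics, pixels), "rvec" (rotation vector, rad) and "tvec" (3), from world to camera coordinates, as OpenCV has them. Camera axes: x right, y down, z forward; pixel columns grow to the right and rows downward; lengths in m; the calibration is good to about 2 mm. A picture is of the moment at which its call begins: read the wrist's pose just before it. camera_params takes no time and is no camera call; for the wrist camera it gives the pose at the moment of the call.
- manip.job_done(): hands the job in; it is judged then, once.
Trained networks look in the newest picture that a camera, given by its name, has taken for a name from the list of things; names that differ only in an ending like _2 or _b are one class to them, and where a whole thing is asked for, a point or a joint stands for the part that bears it (a point fixed in the world has none). Each returns a list of dicts, best first, with "score" (0 to 1); they miss things now and then, are a little off and sometimes report something else, mostly with a low value. They report only what shows in the picture. A call takes as long as a camera call. They do not tell look-alikes from the thing itself.
- manip.look_for(camera, label): "point" ([x, y, z] in m, in world coordinates, good to about 4 mm: the middle of the surface that is visible of it).
The state is a dict: "time": time; "joint_pos": joint angles; "joint_vel": joint speeds; "joint_efforts": joint torques, N m; "tool_pos": TCP position; "tool_rot": TCP orientation; "contact_force": force on the tool from outside, world axes, zero at the start; "ft_torque": the same for the moment, N m; "gripper_width": opening from 0.0 (shut) to 1.0 (fully open); "grasp_force": force on a finger pad.
Only numpy, scipy, OpenCV 4.12 (cv2) and the standard library are available. Lean on these libraries where they do the work, as an engineer would, in place of code of your own. Each camera call takes 0.05 s, during which the arm holds its last target. There are 200 camera calls.

## Working session

There is one attempt and no reset: what is moved stays moved. The work goes in short steps, Python scripts to look and compute and a shell command to move; the robot and the scene stay as the last step left them, time stands still between calls to the robot, and variables do not carry over. Pictures are saved under pics/ and viewed, at most 10 in all, crops included, and the job is handed in when it is done.

```bash
ls; mkdir -p pics
python3 - <<'E'
from plant import manip
import cv2,numpy as np
ims=[]
for c in("scene","top"):
    p,d=manip.grab_frame(c); cv2.imwrite(f"pics/{c}0.png",p[:,:,::-1]); np.savez(f"pics/{c}0",d=d,p=p)
    for n in ["die_set","bore_a","bore_b","bore_c","mark_a","mark_b","mark_c","rail_load","strip_stop","stop_seat","square_punch","round_punch","plain_punch"]:
        print(c,n,[(np.round(r["point"],4).tolist(),round(r["score"],2)) for r in manip.look_for(c,n)][:4])
s=manip.state();print(s["time"],s["tool_pos"],s["tool_rot"],s["gripper_width"])
E
```

```text
pics
scene die_set [([0.5129, -0.1448, 0.0213], 0.69)]
scene bore_a [([0.5095, -0.1413, 0.0183], 0.75)]
scene bore_b [([0.5095, -0.1413, 0.0183], 0.75)]
scene bore_c [([0.5095, -0.1413, 0.0183], 0.75)]
scene mark_a [([0.5153, -0.1441, 0.0188], 0.6)]
scene mark_b [([0.5153, -0.1441, 0.0188], 0.6)]
scene mark_c [([0.5153, -0.1441, 0.0188], 0.6)]
scene rail_load [([0.5056, -0.1419, 0.0199], 0.76)]
scene strip_stop [([0.4592, 0.252, 0.0596], 0.89), ([0.4723, 0.1476, 0.0578], 0.87), ([0.5474, 0.2373, 0.0549], 0.65), ([0.3884, 0.0497, 0.0586], 0.59)]
scene stop_seat [([0.4659, 0.2527, 0.0567], 0.97), ([0.5482, 0.2374, 0.057], 0.91), ([0.3817, 0.0474, 0.0585], 0.84), ([0.4723, 0.1471, 0.0592], 0.71)]
scene square_punch [([0.5709, -0.2045, 0.1141], 0.61)]
scene round_punch [([0.5647, -0.1078, 0.1105], 0.86), ([0.5764, 0.3334, 0.0383], 0.71), ([0.5123, -0.1448, 0.0211], 0.57)]
scene plain_punch [([0.5679, -0.1527, 0.1012], 0.59)]
top die_set [([0.5294, -0.1115, 0.0081], 0.91)]
top bore_a [([0.5333, -0.1119, 0.0166], 0.9), ([0.5908, 0.3379, 0.042], 0.46)]
top bore_b [([0.5333, -0.1119, 0.0166]
[... 191 characters left out ...]
.1137, 0.0119], 0.87)]
top mark_c [([0.5282, -0.1137, 0.0119], 0.87)]
top rail_load [([0.5302, -0.1112, 0.0131], 0.8)]
top strip_stop [([0.4566, 0.2568, 0.0602], 0.76), ([0.552, 0.2424, 0.0544], 0.76), ([0.3864, 0.0494, 0.0552], 0.66), ([0.4797, 0.1501, 0.0571], 0.62)]
top stop_seat [([0.5485, 0.2402, 0.0579], 0.76), ([0.4727, 0.1486, 0.0587], 0.68), ([0.4587, 0.2605, 0.0535], 0.54), ([0.3907, 0.0556, 0.0546], 0.5)]
top square_punch [([0.575, -0.2023, 0.1259], 0.64)]
top round_punch [([0.5638, -0.0999, 0.1151], 0.54)]
top plain_punch [([0.5699, -0.1529, 0.1133], 0.37)]
1.4 [ 0.19470282 -0.59387289  0.21969097] [-1.90871171e-05  9.87480991e-01  1.57738051e-01 -5.54846774e-07] 0.99978241255869
```

View pics/top0.png

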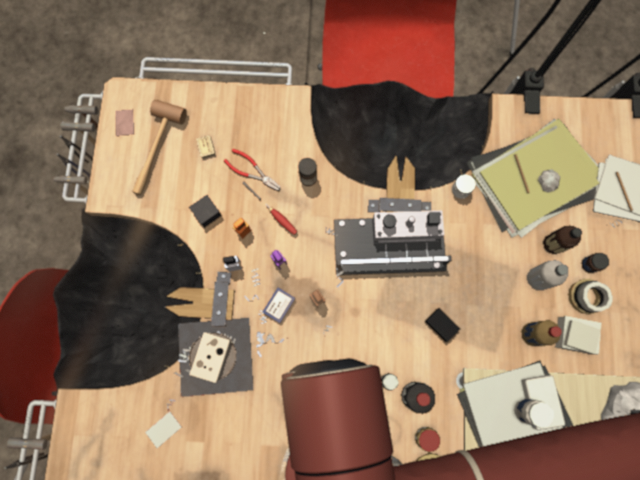

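View pics/scene0.png

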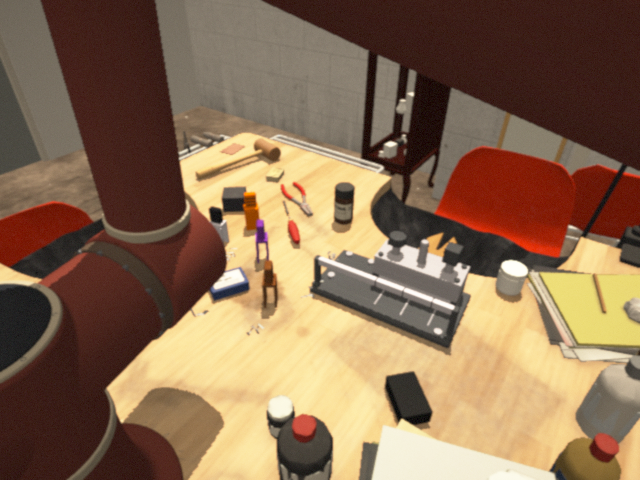

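The top view shows the grey stop with its black tab at pixel (232,262), with orange, purple and brown look-alikes nearby. The die set is at about (400,235) and the square head is over the right bore at about (433,218). The scene view agrees with this.

```bash
cat > h.py <<'E'
import cv2,numpy as np
from plant import manip
from scipy.spatial.transform import Rotation as R
def cloud(d,P):
    K=np.array(P["camera_matrix"]);Rm=cv2.Rodrigues(np.array(P["rvec"],float))[0];t=np.array(P["tvec"],float).ravel()
    v,u=np.mgrid[:480,:640]
    c=np.stack([(u-K[0,2])*d/K[0,0],(v-K[1,2])*d/K[1,1],d],-1)
    w=(c-t)@Rm; w[d<=0]=np.nan
    return w
def rect(q):
    (c,s,a)=cv2.minAreaRect((q[:,:2]*1000).astype(np.float32)); return np.round(c,1),np.round(s,1),round(a,1),len(q)
def tool(s=None):
    s=s or manip.state(); q=s["tool_rot"]; r=R.from_quat([q[1],q[2],q[3],q[0]]); return np.array(s["tool_pos"]),r
def togo(p,yaw=None):
    """shift in tool axes to TCP p; turn about tool z to make tool x yaw = yaw (mod pi)"""
    t,r=tool(); x=r.apply([1,0,0]); y0=np.arctan2(x[1],x[0]); print("tcp",t.round(4),"yaw",round(y0,4),"tilt",r.apply([0,0,1]).round(3))
    print("shift",r.inv().apply(np.array(p)-t).round(4))
    if yaw is not None: print("turn z",-round((yaw-y0+np.pi/2)%np.pi-np.pi/2,4))
E
python3 - <<'E'
from h import *
for c in("top","scene"):
    d=np.load(f"pics/{c}0.npz")["d"]; w=cloud(d,manip.camera_params(c))
    def sel(x0,x1,y0,y1,z0,z1):
        m=(w[...,0]>x0)&(w[...,0]<x1)&(w[...,1]>y0)&(w[...,1]<y1)&(w[...,2]>z0)&(w[...,2]<z1); return w[m]
    print(c,"block",rect(sel(.53,.65,-.27,-.03,.068,.084)))
    print("rail",rect(sel(.43,.53,-.27,.05,.066,.084)))
    print("base",rect(sel(.42,.65,-.3,.1,.006,.018)))
    print("stop",rect(sel(.42,.50,.22,.29,.045,.1)))
    print("stoptop",rect(sel(.42,.50,.22,.29,.08,.1)))
    print("sq",rect(sel(.53,.65,-.23,-.18,.119,.135)))
togo([.40,.20,.25])
E
```

```text
top block (array([ 571.1, -153.9]), array([ 62.1, 160.5]), 4.6, 1324)
rail (array([ 482.2, -121.4]), array([ 13.2, 263. ]), 4.8, 574)
base (array([534.4, -99.9]), array([399.7, 228.6]), 90.0, 4012)
stop (array([464.5, 259.9]), array([24.7, 31. ]), 13.5, 165)
stoptop (array([464.8, 260.7]), array([16. , 25.9]), 14.9, 78)
sq (array([ 573.8, -203.1]), array([25.3, 25.4]), 2.1, 136)
scene block (array([ 572.2, -151.8]), array([ 64.1, 160.6]), 4.2, 1891)
rail (array([ 482.9, -118.9]), array([ 17.2, 266.5]), 5.4, 1163)
base (array([ 532.6, -110.5]), array([167.8, 292. ]), 11.2, 4870)
stop (array([464.7, 261.2]), array([25. , 30.5]), 17.6, 290)
stoptop (array([464.8, 262.6]), array([17. , 28.2]), 25.4, 94)
sq (array([ 576.5, -202. ]), array([29.1, 25.8]), 1.4, 199)
tcp [ 0.1947 -0.5939  0.2197] yaw 0.3168 tilt [-0.  0. -1.]
shift [ 0.4424 -0.6904 -0.0303]
```

```bash
python3 -m inch '[[[0.03,-0.03,0],[0,0,0],1],[[0.034,-0.036,0],[0,0,0],1],[[0.034,-0.036,0],[0,0,0],1],[[0.034,-0.036,0],[0,0,0],1],[[0.034,-0.036,0],[0,0,0],1],[[0.034,-0.036,0],[0,0,0],1],[[0.034,-0.036,0],[0,0,0],1],[[0.034,-0.036,0],[0,0,0],1]]' && python3 -m inch '[[[0.034,-0.036,0],[0,0,0],1],[[0.034,-0.036,0],[0,0,0],1],[[0.022,-0.042,0],[0,0,0],1],[[0.022,-0.042,0],[0,0,0],1],[[0.022,-0.042,0],[0,0,0],1],[[0.022,-0.042,0],[0,0,0],1],[[0.022,-0.042,0],[0,0,0],1],[[0.022,-0.042,0],[0,0,0],1]]'; python3 -c "
from h import *
togo([.4648,.2605,.22],.25)"
```

```text
time: 2.2
tool_pos: [0.362, -0.2406, 0.22]
tool_rot: [0.0, 0.988, 0.157, 0.0]
contact_force: [1.0, 0.2, -0.4]
gripper_width: 1.001
grasp_force: 0.0
time: 3.0
tool_pos: [0.4506, 0.1299, 0.2201]
tool_rot: [0.0, 0.987, 0.158, 0.001]
contact_force: [0.8, 0.1, -0.4]
gripper_width: 0.998
grasp_force: 0.0
tcp [0.4506 0.1299 0.2201] yaw 0.3172 tilt [ 0.001  0.    -1.   ]
shift [ 5.420e-02 -1.197e-01  1.000e-04]
turn z 0.0672
```

```bash
python3 -m inch '[[[0.014,-0.03,0],[0,0,0.03],1],[[0.014,-0.03,0],[0,0,0.037],1],[[0.01,-0.025,0],[0,0,0],1],[[0.0,0,0],[0,0,0],1],[[0.0,0,0],[0,0,0],1]]'
cat > wl.py <<'E'
from h import *
import sys
n=sys.argv[1]
togo([.4648,.2605,.22],.25); P=manip.camera_params("wrist"); p,d=manip.grab_frame("wrist")
cv2.imwrite(f"pics/{n}.png",p[:,:,::-1]); w=cloud(d,P); np.savez(f"pics/{n}",w=w,p=p)
E
python3 wl.py w1
python3 - <<'E'
from h import *
w=np.load("pics/w1.npz")["w"]
b=w[(abs(w[...,0]-.4648)<.04)&(abs(w[...,1]-.2605)<.04)]
for z0,z1 in((.082,.1),(.048,.064),(.04,.1)): 
    q=b[(b[:,2]>z0)&(b[:,2]<z1)]
    if len(q)>5: print(z0,rect(q),q[:,2].mean())
E
```

```text
time: 3.5
tool_pos: [0.4629, 0.2202, 0.2196]
tool_rot: [0.0, 0.992, 0.125, -0.0]
contact_force: [0.6, -0.2, -0.3]
gripper_width: 1.0
grasp_force: 0.0
tcp [0.4629 0.2202 0.2196] yaw 0.251 tilt [-0.    -0.001 -1.   ]
shift [ 0.0119 -0.0386 -0.0004]
turn z 0.001
0.082 (array([467.2, 261.9]), array([14.2, 26. ]), 14.7, 595) 0.08961601459268345
0.048 (array([466.7, 261.6]), array([24. , 31.8]), 13.9, 436) 0.05598522581681275
0.04 (array([466.6, 261.8]), array([24.1, 32. ]), 14.1, 1228) 0.07397794308012792
```

View pics/w1.png

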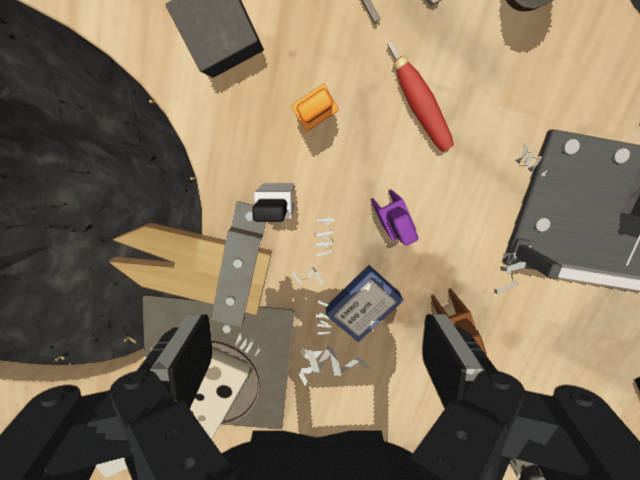

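The wrist view shows the grey stop at about (272,202), with the clamp plate next to it and the look-alikes well clear. The depth fit gives a position of (0.467, 0.262) and a yaw of 0.249.

Run:
```python
from h import *
w=np.load("pics/w1.npz")["w"]
m=(abs(w[...,0]-.467)<.06)&(abs(w[...,1]-.262)<.09)&~((abs(w[...,0]-.467)<.022)&(abs(w[...,1]-.262)<.025))
print("max z around",np.nanpercentile(w[m][:,2],[50,99,100]))
togo([.467,.2619,.085],.249)
```

```text
max z around [0.27407801 0.32277992 0.3262967 ]
tcp [0.4629 0.2196 0.2196] yaw 0.2499 tilt [-0.    -0.001 -1.   ]
shift [ 0.0144 -0.04    0.1346]
turn z 0.0009
```

```bash
python3 - <<'E'
from h import *
w=np.load("pics/w1.npz")["w"]
m=(abs(w[...,0]-.467)<.05)&(abs(w[...,1]-.262)<.085)&~((abs(w[...,0]-.467)<.022)&(abs(w[...,1]-.262)<.025))&(w[...,2]<.15)
print("max z around",np.nanpercentile(w[m][:,2],[50,99,100]))
E
python3 -m inch '[[[0.0144,-0.04,0],[0,0,0],1],[[0,0,0.02],[0,0,0],1],[[0,0,0.04],[0,0,0],1],[[0,0,0.03],[0,0,0],1],[[0,0,0],[0,0,0],1],[[0,0,0],[0,0,0],1]]'; python3 -c "
from h import *
togo([.467,.2619,.085],.249)"
```

```text
max z around [0.00067715 0.02072425 0.02337326]
time: 4.15
tool_pos: [0.4673, 0.2614, 0.1301]
tool_rot: [0.0, 0.992, 0.124, -0.0]
contact_force: [-0.6, 0.2, 0.6]
gripper_width: 1.002
grasp_force: 0.0
tcp [0.4673 0.2614 0.1301] yaw 0.2484 tilt [-0. -0. -1.]
shift [-0.0001 -0.0005  0.0451]
turn z -0.0006
```

```bash
python3 -m inch '[[[0,0,0.025],[0,0,0],1],[[0,0,0.02],[0,0,0],1],[[0,0,0],[0,0,0],0.6],[[0,0,0],[0,0,0],0.2],[[0,0,0],[0,0,0],0.1],[[0,0,0],[0,0,0],0.1],[[0,0,0],[0,0,0],0.1]]'; python3 -m inch '[[[0,0,0],[0,0,0],0.1],[[0,0,0],[0,0,0],0.1],[[0,0,-0.02],[0,0,0],0.1],[[0,0,-0.03],[0,0,0],0.1],[[0,0,-0.045],[0,0,0],0.1],[[0,0,-0.04],[0,0,0],0.1],[[0,0,0],[0,0,0],0.1],[[0,0,0],[0,0,0],0.1]]'; python3 -c "
from h import *
togo([.4765,-.0353,.22],.081)"
```

```text
time: 4.85
tool_pos: [0.4678, 0.2627, 0.086]
tool_rot: [-0.0, 0.992, 0.125, 0.001]
contact_force: [-1.0, -0.7, -0.5]
gripper_width: 0.142
grasp_force: 0.0
time: 5.65
tool_pos: [0.4677, 0.2626, 0.2211]
tool_rot: [-0.0, 0.992, 0.125, 0.001]
contact_force: [-0.4, -0.8, -0.3]
gripper_width: 0.103
grasp_force: 0.0
tcp [0.4677 0.2626 0.2211] yaw 0.2498 tilt [ 0.003  0.001 -1.   ]
shift [-0.0652  0.2909  0.0008]
turn z 0.1688
```

```bash
python3 wl.py w2
```

```text
tcp [0.4677 0.2626 0.2211] yaw 0.2498 tilt [ 0.003  0.001 -1.   ]
shift [-0.0034  0.0014  0.0011]
turn z -0.0002
```

View pics/w2.png

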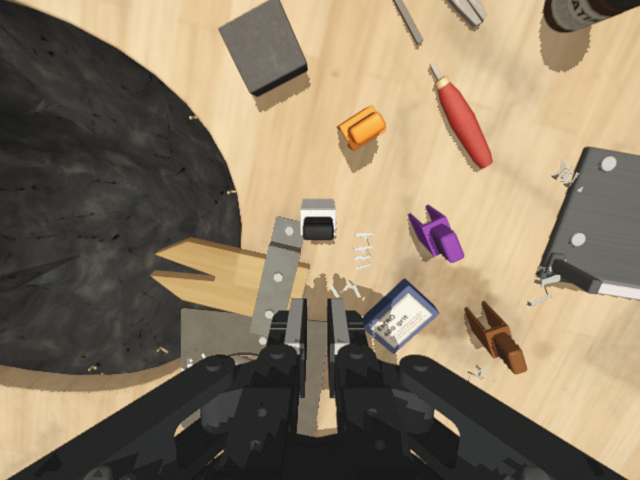

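The gripper closed empty. The stop still stands at about (318,220), apparently ahead of the fingers, so I'll refit its position.

Run:
```python
from h import *
def fit(w):
    b=w[(abs(w[...,0]-.467)<.05)&(abs(w[...,1]-.262)<.05)]
    for z0,z1 in((.082,.1),(.048,.064)): 
        q=b[(b[:,2]>z0)&(b[:,2]<z1)]
        if len(q)>5: print(z0,rect(q),q[:,2].mean())
fit(np.load("pics/w2.npz")["w"])
w=np.load("pics/w2.npz")["w"]; print("stop px",w[228,318],"finger",w[310,295],w[310,338])
p,d=manip.grab_frame("top"); fit(cloud(d,manip.camera_params("top")))
p2=np.load("pics/w1.npz"); print(p2["w"][210,268])
```

```text
0.082 (array([466.9, 262.1]), array([13.7, 25.4]), 14.7, 560) 0.08969364787970949
0.048 (array([466.8, 261.9]), array([23.6, 31.8]), 14.1, 410) 0.0558293236383476
stop px [0.47008522 0.26247894 0.09101968] finger [0.47679376 0.27414489 0.2479931 ] [0.48092966 0.25792679 0.24803368]
0.048 (array([470. , 247.1]), array([19.7,  2.6]), 15.9, 11) 0.05603827279291107
[0.46961019 0.26173856 0.09054208]
```

Run:
```python
from h import *
for n in("w1","w2"):
    w=np.load(f"pics/{n}.npz")["w"]; m=w[...,2]>.15; q=w[m]; i=np.argsort(q[:,2])[:2000]; print(n,np.nanmin(q[:,2]),rect(q[i]),np.percentile(q[i][:,2],[0,5,50,100]))
    for v in (300,310,320,340,360): print(v,[(u,w[v,u].round(3).tolist()) for u in range(280,360,10)] if n=="w2" else "")
P=manip.camera_params("wrist");Rm=cv2.Rodrigues(np.array(P["rvec"],float))[0];print("cam",-Rm.T@np.array(P["tvec"]).ravel(),Rm[2])
```

```text
w1 0.24457538784593819 (array([463.6, 220.9]), array([ 23.2, 113.2]), 14.4, 2000) [0.24457539 0.246617   0.25396933 0.25954117]
300 
310 
320 
340 
360 
w2 0.23552085938813444 (array([473. , 262.9]), array([27.7, 28.8]), 51.7, 2000) [0.23552086 0.23955933 0.2500421  0.25974556]
300 [(280, [0.366, 0.277, 0.023]), (290, [0.366, 0.267, 0.018]), (300, [0.477, 0.273, 0.239]), (310, [0.362, 0.244, -0.0]), (320, [0.365, 0.233, 0.001]), (330, [0.48, 0.261, 0.239]), (340, [0.481, 0.257, 0.239]), (350, [0.374, 0.2, 0.001])]
310 [(280, [0.471, 0.28, 0.24]), (290, [0.476, 0.276, 0.247]), (300, [0.478, 0.272, 0.248]), (310, [0.351, 0.241, 0.002]), (320, [0.353, 0.23, 0.0]), (330, [0.48, 0.261, 0.248]), (340, [0.481, 0.257, 0.248]), (350, [0.479, 0.252, 0.241])]
320 [(280, [0.472, 0.279, 0.249]), (290, [0.476, 0.275, 0.255]), (300, [0.477, 0.272, 0.255]), (310, [0.339, 0.238, 0.003]), (320, [0.341, 0.227, 0.001]), (330, [0.48, 0.261, 0.255]), (340, [0.481, 0.258, 0.256]), (350, [nan, nan, nan])]
340 [(280, [0.472, 0.278, 0.263]), (290, [0.476, 0.275, 0.269]), (300, [0.477, 0.271, 0.268]), (310, [0.315, 0.232, 0.005]), (320, [0.317, 0.221, 0.003]), (330, [0.48, 0.262, 0.269]), (340, [0.481, 0.259, 0.27]), (350, [0.478, 0.253, 0.262])]
360 [(280, [0.477, 0.277, 0.281]), (290, [0.477, 0.274, 0.281]), (300, [0.471, 0.27, 0.271]), (310, [0.288, 0.225, 0.004]), (320, [0.291, 0.214, 0.004]), (330, [0.473, 0.26, 0.27]), (340, [0.481, 0.259, 0.281]), (350, [0.482, 0.256, 0.281])]
cam [0.54373578 0.28246357 0.37262753] [-0.30226916 -0.07843243 -0.94999037]
```

The depth image puts the fingertips about 15 mm above the reported TCP, not 25 mm below it. The fingers therefore closed above the tab. I'll regrasp about 40 mm lower, opening first.

```bash
python3 -m inch '[[[-0.001,0,0],[0,0,0],1],[[0,0,0],[0,0,0],1],[[0,0,0],[0,0,0],1],[[0,0,0.02],[0,0,0],1],[[0,0,0.04],[0,0,0],1],[[0,0,0.04],[0,0,0],1],[[0,0,0.04],[0,0,0],1],[[0,0,0],[0,0,0],1]]'; python3 -m inch '[[[0,0,0.02],[0,0,0],1],[[0,0,0.017],[0,0,0],1],[[0,0,0],[0,0,0],0.6],[[0,0,0],[0,0,0],0.1],[[0,0,0],[0,0,0],0.1],[[0,0,0],[0,0,0],0.1],[[0,0,0],[0,0,0],0.1],[[0,0,0],[0,0,0],0.1]]'
```

```text
time: 6.55
tool_pos: [0.461, 0.2601, 0.0729]
tool_rot: [0.002, 0.992, 0.125, -0.007]
contact_force: [-1.4, 0.8, -0.5]
gripper_width: 1.0
grasp_force: 0.0
time: 7.35
tool_pos: [0.4674, 0.2624, 0.0445]
tool_rot: [-0.0, 0.992, 0.125, 0.001]
contact_force: [-0.6, -1.2, 5.3]
gripper_width: 0.294
grasp_force: 59.9
```

The stop is gripped at opening 0.294 with 60 N. Next I lift it and carry it over the free rail stretch.

```bash
python3 -m inch '[[[0,0,-0.02],[0,0,0],0.1],[[0,0,-0.04],[0,0,0],0.1],[[0,0,-0.045],[0,0,0],0.1],[[0,0,-0.04],[0,0,0],0.1],[[-0.006,0.025,0],[0,0,0],0.1],[[-0.01,0.045,0],[0,0,0],0.1],[[-0.01,0.045,0],[0,0,0],0.1],[[-0.01,0.045,0],[0,0,0],0.1]]';  python3 -m inch '[[[-0.01,0.045,0],[0,0,0],0.1],[[-0.01,0.045,0],[0,0,0],0.1],[[-0.009,0.04,0],[0,0,0],0.1],[[0,0,0],[0,0,0.05],0.1],[[0,0,0],[0,0,0.07],0.1],[[0,0,0],[0,0,0.049],0.1],[[0,0,0],[0,0,0],0.1],[[0,0,0],[0,0,0],0.1]]'
python3 - <<'E'
from h import *
import os;os.system("python3 wl.py w3")
togo([.4765,-.0353,.165],.081)
w=np.load("pics/w3.npz")["w"]
m=lambda a,b:(w[...,2]>a)&(w[...,2]<b)&(w[...,0]>.44)&(w[...,0]<.66)&(w[...,1]>-.3)&(w[...,1]<.06)
q=w[m(.068,.082)]; r=q[q[:,0]<.52]; b=q[q[:,0]>.52]
print("rail",rect(r),r[:,2].mean()); print("block",rect(b),b[:,2].mean()); 
q=w[m(.12,.135)]; print("sq",rect(q))
E
```

```text
time: 8.15
tool_pos: [0.4702, 0.0969, 0.1875]
tool_rot: [-0.0, 0.992, 0.125, 0.0]
contact_force: [1.7, -0.8, -0.9]
gripper_width: 0.289
grasp_force: 59.7
time: 8.95
tool_pos: [0.4746, -0.0348, 0.1874]
tool_rot: [-0.0, 0.999, 0.041, -0.0]
contact_force: [-0.2, 0.6, -1.0]
gripper_width: 0.291
grasp_force: 60.1
tcp [ 0.4746 -0.0348  0.1874] yaw 0.0819 tilt [-0.  0. -1.]
shift [ 0.0144 -0.2951 -0.0325]
turn z -0.1681
this script no longer has the robotException ignored in: <_io.TextIOWrapper mode='rw' encoding='UTF-8'>
Traceback (most recent call last):
BrokenPipeError: [Errno 32] Broken pipe
```

View pics/w3.png

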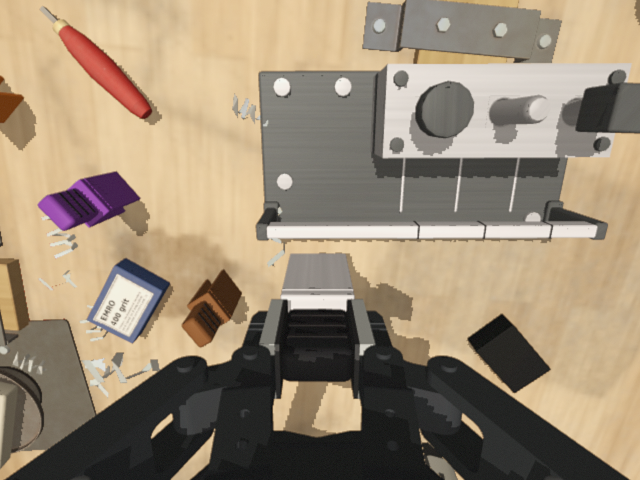

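The wrist view shows the stop in hand at about (318,280), above and in front of the rail's free stretch. The rail runs from about (262,230) to (605,230), with marks at 419, 484 and 550. The square head is at (605,105), the right bore.

Run:
```python
from h import *
w=np.load("pics/w3.npz")["w"]
m=lambda a,b:(w[...,2]>a)&(w[...,2]<b)&(w[...,0]>.44)&(w[...,0]<.66)&(w[...,1]>-.3)&(w[...,1]<.06)
q=w[m(.072,.08)]; r=q[q[:,0]<.51]; b=q[q[:,0]>.53]
print("rail",rect(r),r[:,2].mean()); print("block",rect(b),b[:,2].mean()); 
print("base",rect(w[m(.009,.0145)]))
q=w[m(.123,.135)]; print("sq",rect(q))
for u in(419,484,550): print(w[228,u],w[230,u])
# held stop: gray bridge/legs region
s=w[240:300,270:365].reshape(-1,3); s=s[(s[:,2]>.12)&(s[:,2]<.25)]
for z0 in np.arange(.13,.25,.01):
    k=s[(s[:,2]>z0)&(s[:,2]<z0+.01)]
    if len(k)>8: print(round(z0,2),rect(k),k.mean(0).round(4))
togo([.4765,-.0353,.165],.081)
```

```text
rail (array([ 485.6, -120.2]), array([ 14.5, 265.5]), 4.8, 4861) 0.07550910382158062
block (array([ 573.7, -153.1]), array([ 60.2, 160.9]), 5.0, 15345) 0.0767493815235616
base (array([ 557.3, -102.4]), array([190.5, 284.8]), 11.4, 27591)
sq (array([ 576. , -178.8]), array([26.1, 57.3]), 4.9, 1579)
[ 0.48755028 -0.11068549  0.0756823 ] [ 0.48591691 -0.11105389  0.07533853]
[ 0.49158325 -0.15929846  0.07606695] [ 0.49016382 -0.15940177  0.07655671]
[ 0.4953298  -0.20959017  0.07491249] [ 0.49376535 -0.21010852  0.07479034]
0.14 (array([485.5, -33.7]), array([ 1.2, 31.5]), 4.7, 205) [ 0.4854 -0.0336  0.147 ]
0.15 (array([485.5, -33.8]), array([ 1.2, 31.7]), 5.1, 363) [ 0.4855 -0.0338  0.1551]
0.16 (array([485.5, -33.8]), array([ 1.3, 31.6]), 5.1, 418) [ 0.4855 -0.0338  0.1651]
0.17 (array([485.6, -33.7]), array([ 1.4, 31.8]), 4.5, 492) [ 0.4856 -0.0337  0.1751]
0.18 (array([485.6, -33.5]), array([ 1.5, 31.7]), 4.3, 590) [ 0.4856 -0.0335  0.1852]
0.19 (array([484.8, -33.5]), array([ 3.5, 31.9]), 4.0, 917) [ 0.4852 -0.0335  0.1962]
0.2 (array([485.1, -33.5]), array([ 2.6, 37.9]), 4.5, 97) [ 0.4852 -0.0338  0.2016]
tcp [ 0.4747 -0.0348  0.1875] yaw 0.0819 tilt [-0.  0. -1.]
shift [0.0018 0.0007 0.0225]
turn z 0.0009
```

```bash
python3 -m inch '[[[0.0047,0.0016,0],[0,0,-0.0036],0.1],[[0,0,0.02],[0,0,0],0.1],[[0,0,0.03],[0,0,0],0.1],[[0,0,0],[0,0,0],0.1],[[0,0,0],[0,0,0],0.1],[[0,0,0],[0,0,0],0.1]]'; python3 wl.py w4;  python3 - <<'E'
from h import *
w=np.load("pics/w4.npz")["w"]
q=w[(w[...,2]>.095)&(w[...,2]<.13)&(abs(w[...,0]-.49)<.03)&(abs(w[...,1]+.035)<.03)]
print("face",rect(q))
r=w[(w[...,2]>.073)&(w[...,2]<.08)&(w[...,0]<.52)&(w[...,0]>.45)&(w[...,1]<-.06)&(w[...,1]>-.2)]
print("rail",rect(r)); A=np.polyfit(r[:,1],r[:,0],1); print("rail x at y=-.036",np.polyval(A,-.036),A)
E
```

```text
time: 9.6
tool_pos: [0.4808, -0.0363, 0.1394]
tool_rot: [0.0, 0.999, 0.042, 0.001]
contact_force: [-0.4, -0.1, -0.4]
gripper_width: 0.293
grasp_force: 60.1
tcp [ 0.4808 -0.0363  0.1394] yaw 0.0847 tilt [ 0.002 -0.001 -1.   ]
shift [ 0.0094 -0.2971 -0.0808]
turn z -0.1653
face (array([491.6, -35.1]), array([ 1.7, 32.1]), 5.3, 1376)
rail (array([ 486.6, -130.1]), array([ 10.9, 140.9]), 4.9, 3418)
rail x at y=-.036 0.4791538406947042 [-0.0841045   0.47612608]
```

```bash
python3 -m inch '[[[0,0,0.01],[0,0,0],0.1],[[0,0,0.015],[0,0,0],0.1],[[0,0,0.015],[0,0,0],0.1],[[0,0,0],[0,0,0],0.1]]'; python3 -m inch '[[[0,0,0.015],[0,0,0],0.1],[[0,0,0.01],[0,0,0],0.1],[[0,0,0.003],[0,0,0],0.1],[[0,0,0],[0,0,0],0.1],[[0,0,0],[0,0,0],0.1]]'
```

```text
time: 10.05
tool_pos: [0.477, -0.0356, 0.0938]
tool_rot: [-0.001, 0.999, 0.042, -0.003]
contact_force: [0.7, 0.7, -1.6]
gripper_width: 0.294
grasp_force: 60.1
time: 10.55
tool_pos: [0.4797, -0.0362, 0.0696]
tool_rot: [-0.0, 0.999, 0.042, -0.0]
contact_force: [-0.9, -0.2, 0.0]
gripper_width: 0.29
grasp_force: 60.2
```

```bash
python3 -m inch '[[[0,0.01,0],[0,0,0],0.1],[[0,0.025,0],[0,0,0],0.1],[[0,0.03,0],[0,0,0],0.1],[[0,0.03,0],[0,0,0],0.1],[[0,0.03,0],[0,0,0],0.1],[[0,0.02,0],[0,0,0],0.1],[[0,0.01,0],[0,0,0],0.1],[[0,0,0],[0,0,0],0.1]]'; python3 -m inch '[[[0,0.0195,0],[0,0,0],0.1],[[0,0,0],[0,0,0],0.1],[[0,0,0],[0,0,0],0.1],[[0,0,0],[0,0,0],0.1]]'; python3 -c "
from h import *
togo([.4933,-.2102,.0696],.0855)"; python3 wl.py w5
python3 - <<'E'
from h import *
w=np.load("pics/w5.npz")["w"]
for a,b in((.028,.07),(.055,.075)):
    q=w[(w[...,2]>a)&(w[...,2]<b)&(w[...,0]>.498)&(w[...,0]<.52)&(abs(w[...,1]+.21)<.03)]
    print("face",rect(q))
E
```

```text
time: 11.35
tool_pos: [0.4926, -0.1919, 0.0696]
tool_rot: [0.0, 0.999, 0.041, -0.0]
contact_force: [0.2, -0.8, -0.1]
gripper_width: 0.295
grasp_force: 60.2
time: 11.75
tool_pos: [0.4943, -0.2091, 0.0696]
tool_rot: [-0.0, 0.999, 0.043, -0.0]
contact_force: [-0.5, 0.0, -0.9]
gripper_width: 0.295
grasp_force: 60.3
tcp [ 0.4943 -0.2091  0.0696] yaw 0.0852 tilt [-0.  0. -1.]
shift [-0.0011  0.001   0.    ]
turn z -0.0003
tcp [ 0.4943 -0.2091  0.0696] yaw 0.0852 tilt [-0.  0. -1.]
shift [ 0.0106 -0.4705 -0.1502]
turn z -0.1648
face (array([ 504.1, -216.2]), array([47.8,  7.4]), 84.0, 2063)
face (array([ 504.1, -216.2]), array([47.8,  7.7]), 82.8, 1455)
```

View pics/w5.png

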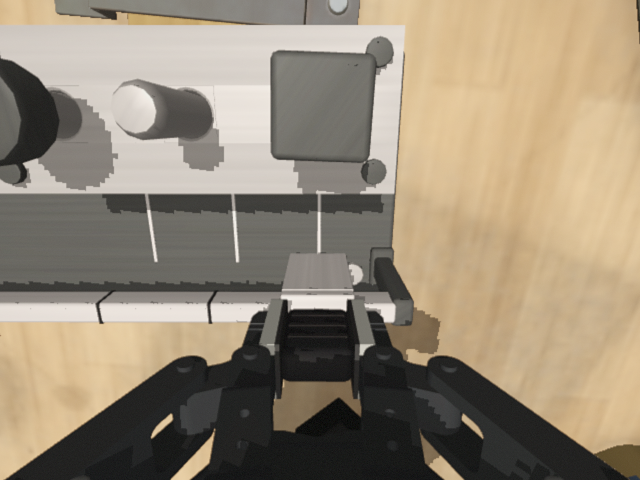

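The stop is over the rail on mark c: the mark line is at u≈319 and the stop spans 285–353. The square head is at (323,105). I'll check this in numbers.

Run:
```python
from h import *
f=np.load("pics/w5.npz");w=f["w"];p=f["p"]
e=np.array([-.0852,.9964]); al=lambda q:q[...,:2]@e
q=w[(w[...,2]>.03)&(w[...,2]<.07)&(w[...,0]>.498)&(w[...,0]<.51)&(abs(w[...,1]+.21)<.025)]
k=np.percentile(al(q),[1,99]);print("stop",k,k.mean())
for v in(215,230,245):
    g=p[v,305:335].sum(1).astype(int); u=305+np.average(np.arange(30),weights=np.clip(g-g.max()*.6,0,None)); print("mark",u,al(w[v,int(round(u))]),w[v,int(round(u)),2])
h=w[(w[...,2]>.122)&(w[...,2]<.133)&(w[...,0]>.545)&(w[...,0]<.61)&(abs(w[...,1]+.205)<.03)]; print("head",rect(h),h[:,2].mean())
```

```text
stop [-0.27527196 -0.23472921] -0.25500058231675093
mark 318.7037661607645 -0.25144078642035056 0.013099546731456774
mark 318.70779777206513 -0.25144100823355103 0.014255995447433075
mark 318.56040530007795 -0.25145551010903167 0.01354802925651388
head (array([ 578. , -202.7]), array([26.2, 26.3]), 2.9, 11225) 0.12743307003457394
```

Run:
```python
from h import *
w=np.load("pics/w5.npz")["w"]; e=np.array([-.0852,.9964])
for v in(260,270,280,290):
    r=w[v,275:362]; m=(r[:,2]>.03)&(r[:,0]<.512)
    a=(r@np.r_[e,0])[m]; print(v,a.min(),a.max(),(a.min()+a.max())/2,r[m][:,2].mean(),r[m][:,0].mean())
```

```text
260 -0.2659279189705604 -0.2344946508360725 -0.25021128490331646 0.038473945964996155 0.5051635262283133
270 -0.2658116152726888 -0.23451988024473458 -0.2501657477587117 0.053172091375940866 0.505249266999289
280 -0.26566829867192027 -0.2346930146583159 -0.2501806566651181 0.06570843796402064 0.5052138343660829
290 -0.2656721751513307 -0.23472427732087883 -0.25019822623610477 0.07685171994306984 0.5052499908105242
```

The stop is 1.2 mm short of the mark. I'll nudge it, release it and rise.

```bash
python3 -m inch '[[[0,0.0012,0],[0,0,0],0.1],[[0,0,0],[0,0,0],0.1],[[0,0,0],[0,0,0],0.1],[[0,0,0],[0,0,0],0.4],[[0,0,0],[0,0,0],0.7],[[0,0,0],[0,0,0],0.7],[[0,0,0],[0,0,0],0.7]]'; python3 -m inch '[[[0,0,0],[0,0,0],0.7],[[0,0,-0.01],[0,0,0],0.7],[[0,0,-0.03],[0,0,0],0.7],[[0,0,-0.04],[0,0,0],0.7],[[0,0,-0.03],[0,0,0],0.7],[[0,0,0],[0,0,0],0.7],[[0,0,0],[0,0,0],0.7]]'; python3 -c "
from h import *
togo([.578,-.2028,.18],.051+1.5708); print(manip.state()['joint_pos'])"
```

```text
time: 12.5
tool_pos: [0.4946, -0.2114, 0.0698]
tool_rot: [0.0, 0.999, 0.042, 0.0]
contact_force: [0.9, -0.3, 0.2]
gripper_width: 0.695
grasp_force: 0.0
time: 13.2
tool_pos: [0.495, -0.2115, 0.1812]
tool_rot: [0.001, 0.999, 0.042, 0.001]
contact_force: [-0.1, 0.2, -1.1]
gripper_width: 0.701
grasp_force: 0.0
tcp [ 0.495  -0.2115  0.1812] yaw 0.0844 tilt [ 0.002 -0.001 -1.   ]
shift [ 0.0834 -0.0017  0.0014]
turn z -1.5374
[-5.42149922e-01 -1.30463054e-01  1.85581910e+00  4.64966170e-05
  1.41363201e+00  9.44275764e-01]
```

```bash
python3 wl.py w6; python3 -m inch '[[[0.03,-0.0005,0],[0,0,0],0.7],[[0.035,-0.001,0],[0,0,0],0.7],[[0.0185,-0.0005,0],[0,0,-0.137],0.7],[[0,0,0],[0,0,-0.14],0.7],[[0,0,0],[0,0,-0.14],0.7],[[0,0,0],[0,0,-0.14],0.7],[[0,0,0],[0,0,-0.14],0.7],[[0,0,0],[0,0,-0.14],0.7]]';python3 -m inch '[[[0,0,0],[0,0,-0.14],0.7],[[0,0,0],[0,0,-0.14],0.7],[[0,0,0],[0,0,-0.14],0.7],[[0,0,0],[0,0,-0.14],0.7],[[0,0,0],[0,0,-0.14],0.7],[[0,0,0],[0,0,0],0.7],[[0,0,0],[0,0,0],0.7],[[0,0,0],[0,0,0],0.7]]';  python3 - <<'E'
from h import *
w=np.load("pics/w6.npz")["w"]; e=np.array([-.0852,.9964]);n=np.array([.9964,.0852])
b=w[(w[...,2]>.11)&(w[...,2]<.122)&(abs(w[...,0]-.494)<.03)&(abs(w[...,1]+.21)<.03)]
print("tab",rect(b),b[:,2].mean(), b[:,:2].mean(0)@e)
b=w[(w[...,2]>.078)&(w[...,2]<.088)&(abs(w[...,0]-.494)<.03)&(abs(w[...,1]+.21)<.03)]
print("bridge",rect(b),b[:,2].mean())
togo([.578,-.2028,.084],.051+1.5708)
E
python3 wl.py w7
```

```text
tcp [ 0.495  -0.2115  0.1812] yaw 0.0844 tilt [ 0.002 -0.001 -1.   ]
shift [ 0.0097 -0.4728 -0.0395]
turn z -0.1656
time: 14.05
tool_pos: [0.5763, -0.2016, 0.1771]
tool_rot: [-0.002, 0.894, 0.447, -0.001]
contact_force: [-0.2, -0.7, 0.8]
gripper_width: 0.698
grasp_force: 0.0
time: 14.85
tool_pos: [0.5771, -0.202, 0.1788]
tool_rot: [-0.001, 0.69, 0.724, -0.0]
contact_force: [-0.7, -0.8, 0.2]
gripper_width: 0.702
grasp_force: 0.0
tab (array([ 493.9, -210.6]), array([13.8, 25.4]), 4.4, 847) 0.11490165619581064 -0.2519026217865296
bridge (array([ 494.1, -210.6]), array([23.7, 31.8]), 4.3, 569) 0.08168634925680102
tcp [ 0.5771 -0.202   0.1788] yaw 1.6194 tilt [-0.001  0.001 -1.   ]
shift [-0.0009  0.001   0.0948]
turn z -0.0024
tcp [ 0.5771 -0.202   0.1788] yaw 1.6194 tilt [-0.001  0.001 -1.   ]
shift [ 0.4674 -0.0897 -0.0407]
turn z 1.3694
```

View pics/w6.png

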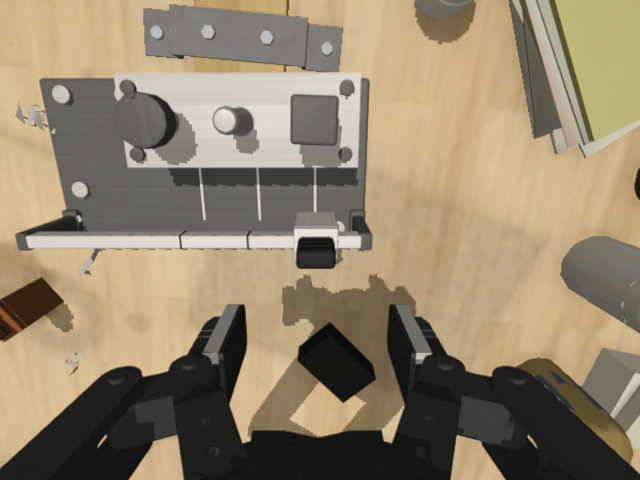

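View pics/w7.png

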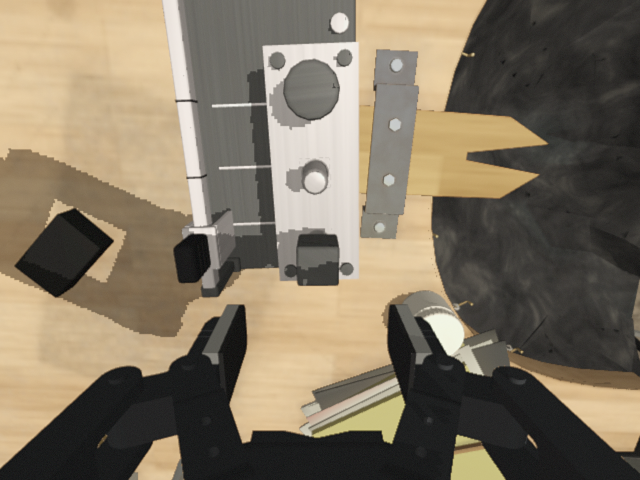

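In w6 the stop sits on the rail at mark c (316,250), bridge top at z 0.0817, within 0.5 mm of the mark. In w7 the gripper is turned with its jaws across x, and the square head is at (318,258) ahead of it. Now the head fit from w7.

Run:
```python
from h import *
for n in("w6","w7"):
    w=np.load(f"pics/{n}.npz")["w"]
    h=w[(w[...,2]>.122)&(w[...,2]<.133)&(w[...,0]>.545)&(w[...,0]<.61)&(abs(w[...,1]+.205)<.03)]; print("head",rect(h),h[:,2].mean())
togo([.578,-.2028,.084],.051+1.5708)
w=np.load("pics/w7.npz")["w"]; q=w[(w[...,2]>.18)&(w[...,2]<.215)]
L=q[q[:,0]<.578];Rr=q[q[:,0]>.578];print(L.min(0),L.max(0),Rr.min(0),Rr.max(0))
```

```text
head (array([ 577.9, -202.8]), array([26. , 26.2]), 2.8, 2399) 0.12741119066260076
head (array([ 577.5, -202.3]), array([25.9, 26. ]), 2.2, 1775) 0.12737873198601904
tcp [ 0.5772 -0.2021  0.1791] yaw 1.6198 tilt [-0.001  0.    -1.   ]
shift [-0.0008  0.0008  0.0951]
turn z -0.002
[ 0.53352974 -0.21456652  0.19539332] [ 0.54811411 -0.19130045  0.21498272] [ 0.60639127 -0.21131486  0.19553669] [ 0.62056336 -0.18798154  0.21498495]
```

```bash
python3 -m inch '[[[-0.0005,0.0006,0.02],[0,0,0],0.7],[[0,0,0.03],[0,0,0],0.7],[[0,0,0.025],[0,0,0],0.7],[[0,0,0.015],[0,0,0],0.7],[[0,0,0.005],[0,0,0],0.7],[[0,0,0],[0,0,0],0.7],[[0,0,0],[0,0,0],0.7],[[0,0,0],[0,0,0],0.7]]'; python3 -c "
from h import *
togo([.5778,-.2026,.084],.045+1.5708)"
```

```text
time: 15.7
tool_pos: [0.5792, -0.2032, 0.0866]
tool_rot: [0.001, 0.689, 0.725, 0.0]
contact_force: [-0.2, 0.6, -0.0]
gripper_width: 0.701
grasp_force: 0.0
tcp [ 0.5792 -0.2032  0.0866] yaw 1.6213 tilt [ 0.003 -0.001 -1.   ]
shift [ 0.0007 -0.0014  0.0026]
turn z 0.0055
```

Let it settle, then close.

```bash
python3 -m inch '[[[0,0,0.002],[0,0,0],0.7],[[0,0,0],[0,0,0],0.7],[[0,0,0],[0,0,0],0.7],[[0,0,0],[0,0,0],0.7]]'; python3 -c "
from h import *
togo([.5778,-.2026,.084],.045+1.5708)"
```

```text
time: 16.1
tool_pos: [0.5782, -0.2027, 0.0828]
tool_rot: [0.0, 0.689, 0.725, 0.0]
contact_force: [-0.1, -0.0, -0.6]
gripper_width: 0.703
grasp_force: 0.0
tcp [ 0.5782 -0.2027  0.0828] yaw 1.6214 tilt [ 0. -0. -1.]
shift [ 0.0001 -0.0004 -0.0012]
turn z 0.0056
```

```bash
python3 -m inch '[[[0,-0.0003,0],[0,0,0.005],0.5],[[0,0,0],[0,0,0],0.35],[[0,0,0],[0,0,0],0.28],[[0,0,0],[0,0,0],0.2],[[0,0,0],[0,0,0],0.1],[[0,0,0],[0,0,0],0.1],[[0,0,0],[0,0,0],0.1]]'; python3 -c "
from h import *
s=manip.state();togo([.5778,-.2026,.084],.045+1.5708);print(s['contact_force'],s['ft_torque'])"
```

```text
time: 16.8
tool_pos: [0.5778, -0.2027, 0.0828]
tool_rot: [-0.0, 0.691, 0.723, -0.0]
contact_force: [-1.0, 0.9, 1.8]
gripper_width: 0.296
grasp_force: 59.5
tcp [ 0.5778 -0.2027  0.0828] yaw 1.6164 tilt [-0. -0. -1.]
shift [ 0.0001  0.     -0.0012]
turn z 0.0006
[-0.97135363  0.94351959  1.78997188] [ 0.05845406  0.28534644 -0.04750316]
```

```bash
python3 -m inch '[[[0,0,-0.001],[0,0,0],0.1],[[0,0,-0.002],[0,0,0],0.1],[[0,0,-0.003],[0,0,0],0.1],[[0,0,-0.003],[0,0,0],0.1],[[0,0,-0.003],[0,0,0],0.1],[[0,0,-0.003],[0,0,0],0.1],[[0,0,-0.002],[0,0,0],0.1],[[0,0,0],[0,0,0],0.1]]'; python3 -m inch '[[[0,0,-0.002],[0,0,0],0.1],[[0,0,-0.003],[0,0,0],0.1],[[0,0,-0.003],[0,0,0],0.1],[[0,0,-0.003],[0,0,0],0.1],[[0,0,-0.003],[0,0,0],0.1],[[0,0,-0.002],[0,0,0],0.1],[[0,0,-0.001],[0,0,0],0.1],[[0,0,0],[0,0,0],0.1]]'; python3 -m inch '[[[0,0,0],[0,0,0],0.1],[[0,0,0],[0,0,0],0.1],[[0,0,0],[0,0,0],0.1],[[0,0,0],[0,0,0],0.1]]';python3 wl.py w8
python3 - <<'E'
from h import *
w=np.load("pics/w8.npz")["w"]
s=manip.state();print(s['contact_force'],s['ft_torque'],s["grasp_force"])
p,d=manip.grab_frame("scene");cv2.imwrite("pics/s8.png",cv2.resize(p[200:380,300:500,::-1],None,fx=3,fy=3))
for c in("top","scene"):
    p,d=manip.grab_frame(c); W=cloud(d,manip.camera_params(c))
    b=W[(abs(W[...,0]-.494)<.03)&(abs(W[...,1]+.21)<.03)&(W[...,2]>.09)&(W[...,2]<.125)]
    if len(b)>5: print(c,"tab",rect(b))
    for nm,y in(("plain",-.153),("round",-.103)):
        b=W[(abs(W[...,0]-.573)<.02)&(abs(W[...,1]-y)<.016)&(W[...,2]>.09)&(W[...,2]<.14)]
        if len(b)>5: print(c,nm,np.percentile(b[:,2],95))
E
```

```text
time: 17.6
tool_pos: [0.5781, -0.2028, 0.1003]
tool_rot: [0.0, 0.691, 0.723, 0.0]
contact_force: [0.1, -0.5, -3.0]
gripper_width: 0.298
grasp_force: 59.0
time: 18.4
tool_pos: [0.5779, -0.2027, 0.1169]
tool_rot: [0.0, 0.691, 0.723, 0.0]
contact_force: [0.1, -0.5, -2.8]
gripper_width: 0.296
grasp_force: 59.0
time: 18.8
tool_pos: [0.5778, -0.2026, 0.1166]
tool_rot: [-0.0, 0.691, 0.723, -0.0]
contact_force: [-0.9, -0.4, -2.8]
gripper_width: 0.29
grasp_force: 59.0
tcp [ 0.5778 -0.2026  0.1166] yaw 1.6164 tilt [-0.  0. -1.]
shift [ 0.4678 -0.0917 -0.1034]
turn z 1.3664
[-0.44166751 -0.14979704 -3.44191523] [ 0.01701015 -0.03623962 -0.00145262] 59.02765095233917
top round 0.11977690801882386
scene tab (array([ 490.8, -209.8]), array([15.3, 26.3]), 2.1, 289)
scene plain 0.12040691031865516
scene round 0.11595796857301897
```

View pics/s8.png

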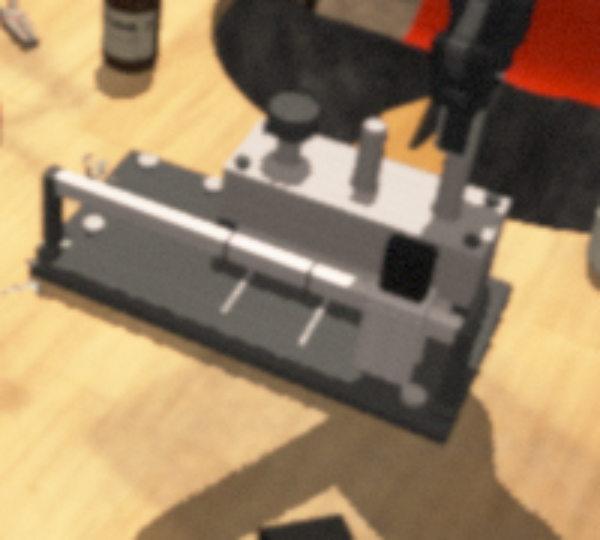

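View pics/w8.png

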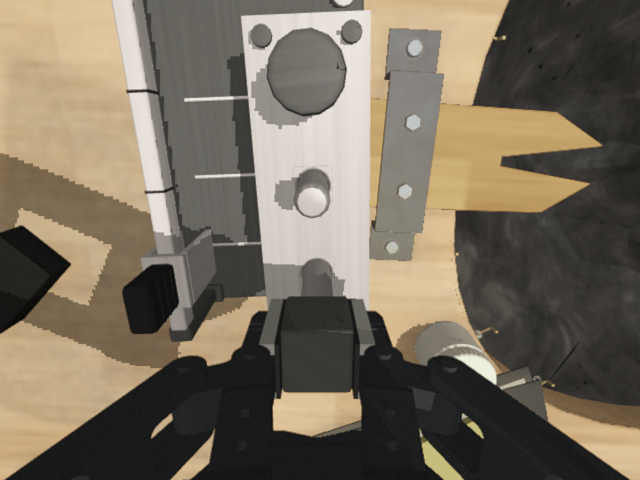

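The scene crop shows the punch raised with its shank in the right bore, the stop on the mark and the other two punches down. The wrist view shows the head between the pads at (318,345). The TCP rose 34 mm and the added load matches the punch's weight, so I'm handing in.

```bash
python3 -c "
from h import *
w=np.load('pics/w8.npz')['w'];print('head top',w[330:370,300:335,2].mean())
print(manip.job_done())"
```

```text
head top nan
the job is handed in; nothing more can be done
None
```

The strip stop hangs on the rail within about 0.5 mm of the square-headed punch's mark (right bore), and the gripper holds that punch 34 mm up, going by the arm's rise and the added load, since the last depth check on its head gave no reading; the other punches stayed down, one early grasp on the stop closed empty without moving it, and the job is handed in at about 19 s.

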